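# Next blow-off pass: turn the cell block, set the gas valve two turns open and stay on it

### The arm

A 7-joint arm with a two-finger parallel gripper is mounted at the origin on a cart in front of the work surface, level with it; the furniture and walls round the work are solid. World frame = base frame: x ahead of the robot, y to its left, z up, the work surface at z = 0. Lengths are in m, angles in rad, forces in N, time in s.
With the tool pointing down it reaches from about 0.425 to 0.875 m from the base axis. Payload 4.7 kg.
Tool frame: the origin (TCP) lies at the very end of the fingers, on their centre line; the grasp point (between the pads) lies 19 mm behind it (r.hold_point_z is the distance from the TCP to the grasp point, in m); z points along the fingers, x is the direction in which the jaws open and shut, and the axes are right-handed (so a half turn about z gives the same grasp; the last joint's range is limited). The gripper opens to 87 mm and grips with 3 to 60 N. Pads are 19 mm wide; open, the fingers measure 117 mm over their backs; the gripper's body (75 mm by 190 mm) begins 51 mm behind the grasp point.
Start: joints at [1.134, 0.321, -0.07, 1.45, 0.023, 1.371, -0.057], TCP at [0.283, -0.585, 0.223] pointing down, gripper open.
Joint ranges: [-2.86, 2.86], [-0.3, 2.09], [-1.38, 1.24], [0.06, 2.45], [-1.56, 4.7], [0.09, 2.05], [-2.69, 2.69]. Speed limits (rad/s): [2.57, 2.57, 3.14, 3.14, 3.14, 3.14, 3.14].

### API

Orientations are given as a unit quaternion [w, x, y, z].
In Python, from cell import r gives the robot as it stands.
- The arm moves only by the tool send_rows, never from a script. Its argument "series" is a list of rows, each an object with "slide": the shift along the world's x, y, z in cm, a list of three; "yaw": the turn about the world's z in rad; "jaw": the finger opening in cm, from 0 to 8.7. In form: [{"slide": [x, y, z], "yaw": yaw, "jaw": jaw}, ...]. A call has 1 to 5 rows; each row is the pose to reach, as a shift and turn from the pose commanded when the call began; what a row does not reach only later rows make up. A row lasts 1/12 s, in which the tool goes at most 41.7 mm and 7.16 degrees, less where a joint would pass 70% of its speed; a pose out of reach is approached as far as the arm can. A call with a gripper value outside its range is refused whole. The fingers move at their own pace and stop on an object; "grip_force" is the grip in N (left out, the last holds). Time passes only in rows, so rows that repeat a pose let the fingers close. It gives the time, the measured TCP pose, the force and the opening at its end, in the units of the state.
- r.sense(): the state, without advancing time (a new reading comes with each control period).
- r.snapshot(name): name is "scene" or "side" or "wrist"; returns the picture (420x560x3 uint8, red, green, blue); there is no depth.
- r.camera_model(name): a dict with "camera_matrix" (3x3 intrinsics, pixels), "k1" (the pictures are not rectified: a ray, as slopes to the right and down, at radius r is drawn at 1 + k1 r^2 times it, then the intrinsics apply), "rvec" (rotation vector, rad) and "tvec" (3), from world to camera coordinates, as OpenCV has them. Camera axes: x right, y down, z forward; pixel columns grow to the right and rows downward; lengths in m; the calibration is good to about 2 mm. A picture is of the moment at which its call begins: read the wrist's pose just before it. camera_model takes no time and is no camera call; for the wrist camera it gives the pose at the moment of the call.
- r.sign_off(): hands the job in, once; it reports no verdict.
The state is a dict: "time": time; "joint_pos": joint angles; "joint_velocities": joint speeds; "joint_efforts": joint torques, N m; "tool_pos": TCP position; "ee_rot": TCP orientation; "contact_force": force on the tool from outside, world axes, zero at the start; "torque": the same for the moment, N m; "grip_width": opening from 0.0 (shut) to 1.0 (fully open).
Only numpy, scipy, OpenCV 4.12 (cv2) and the standard library are available. Lean on these libraries where they do the work, as an engineer would, in place of code of your own. Each camera call takes 0.05 s, during which the arm holds its last target.

### The job

Set up the next pass on the blow-off station. First turn the aluminium cell block about a quarter turn so that its glass window faces the air knife, and set it down on the plate flush against the upright bent bracket, centred over the bracket's opening. Then take the black crank handle of the red valve wheel, close the valve (clockwise from above) until it stops, back it off exactly two full turns, and finish while still gripping the crank handle and holding the wheel still at that setting, without letting go; leave the vial, the brass puck and the tweezers where they are.

Things in the scene. Friction and masses are not known exactly. Their poses are not given: they have to be found in the camera images.
- station: fixed blow-off station: aluminium plate 220 x 360 mm, top 14 mm above the table; origin on the table under its centre, x away from the robot, y left. Right: brass valve with red wheel, green gas cartridge behind it (61 mm high). Left: bent bracket with the air knife bar behind. Between, at x 68, y 23 mm, a dial gauge 42 mm across, top 104 mm high. All heights are above the table.
- valve_axis (a point): point on the upright turning axis of the valve wheel, at z 130 mm, the height of point grip_mid; its frame is the station's
- valve_wheel (a joint): wheel angle, rad: 0 = closed, at its stop (a slightly springy seat); grows counter-clockwise from above (opening), 2 pi a turn, 4.5 turns to fully open. Starts partly open. Red wheel 119 mm across, rim top 98.5 mm high; hub and stem in its middle reach at most 109 mm. Friction 0.12 N m (about 2.5 N at the handle); it stays where it is left.
- crank_grip: black revolving crank handle: upright round grip 19 mm across, 47 mm long, on the wheel rim, 50 mm from the wheel's axis. It spins freely about itself, so a gripper holding it need not turn while going round. Origin at its foot, 103 mm high; top 150 mm high.
- grip_mid (a point): middle of the crank handle, where to pinch it from above: 130 mm high. At joint value 0 it lies 50 mm from the wheel axis on the station's -x side; at value q it has gone round counter-clockwise by q from there.
- cell_block: loose aluminium cell block, 44 x 44 mm, 50 mm tall, about 0.25 kg, standing on the plate in front of the bracket; origin at the centre of its underside. Its +x face has the round green glass window with a dark rim (flush); a blue dot on top lies next to that face (a black plug sits mid-top). It starts clear of the bracket, the window looking about to station +y.
- window (a point): centre of the block's window face, 22 mm from the block's axis, 25 mm above its underside
- seat (a point): centre of the bracket's upright front face, 25 mm above the plate, where the window centre must come; station axes (x into the bracket, y along it). Bracket 90 mm wide, 50 mm tall above the plate, 3 mm thick, with an opening 26 mm wide in its middle; two scribed lines 44 mm apart on the plate in front of it mark the block's place.
- vial: bystander: sample vial with blue cap, 29 mm across, 64 mm tall, standing on the table to the left of the station; origin at the centre of its underside
- puck: bystander: brass puck 29 mm across, 9 mm thick, lying on the front of the plate, between valve and nest; origin at the centre of its underside
- tweezers: bystander: white tweezers 37 x 90 x 9 mm lying on the table before the station; origin under the centre
There are look-alikes about, which are no part of the job. Of the things shaped like the cell_block, the aluminium one is meant.

How it is judged:
On the way, in this order (a step that is already met when the one before it is completed fails the run):
1. the block stands on the plate, its window face flush against the bracket and centred over the opening (x of window in the frame of seat above -0.0035 m and y of window in the frame of seat between -0.008 and 0.008 m and z of window in the frame of seat below 0.003 m and angle between the x axis of cell_block and the x axis of station, either way round below 0.08 rad and angle between cell_block's own z axis and vertical below 0.1 rad), for 0.2 s.
2. the valve is closed against its stop (value of joint valve_wheel below 0.08 rad), for 0.1 s.
At the end, for the whole second after the job is handed in: The valve wheel stands still 12.57 rad (two turns, within 0.25 rad) from closed, the fingers grip the crank handle with over 3 N, and the block stands upright at rest on the plate, window face within 3.5 mm of the bracket, within 8 mm of its middle sideways and square within 0.08 rad (all of step 1 and value of joint valve_wheel between 12.316 and 12.816 rad and velocity of joint valve_wheel between -0.1 and 0.1 rad/s and contact force between the fingers and crank_grip above 3 N and linear speed of cell_block below 0.02 m/s); the arm keeps its last pose, push and grip.
It fails at once if the vial is knocked or shifted by more than 25 mm (distance of vial from where it was at the start of the episode above 0.025 m or angle between vial's own z axis and vertical above 0.5 rad).
It fails at once if the brass puck is shifted by more than 25 mm (distance of puck from where it was at the start of the episode above 0.025 m).
It fails at once if the tweezers are shifted by more than 25 mm (distance of tweezers from where it was at the start of the episode above 0.025 m).
It also fails if it takes over 72 s, if anything falls off the work surface, if the arm or the gripper's body presses on something with over 40 N, if the wrist force passes 120 N, or if a joint passes its speed limit or range.

## Working session

There is one attempt and no reset: what is moved stays moved. The work goes in short steps, Python scripts to look and compute and a tool call to move; the robot and the scene stay as the last step left them, time stands still between calls to the robot, and variables do not carry over. Pictures are saved under pics/ and viewed, and the job is handed in when it is done.

Besides the shell and the picture viewer there is one more tool, called after ">>>" as a command line: name --argument value ..., lists and objects as JSON in quotes. send_rows: Moves the arm, as the interface text tells. Its arguments: {"type":"object","properties":{"series":{"type":"array","items":{"type":"object","properties":{"slide":{"type":"array","items":{"type":"number"}},"yaw":{"type":"number"},"jaw":{"type":"number"}}}},"grip_force":{"type":"number"}},"required":["series"]}

```bash
ls; mkdir -p pics; python3 - <<'E'
from cell import r
import cv2,json
s=r.sense()
print({k:s[k] for k in s})
print(r.hold_point_z)
for n in ["scene","side","wrist"]:
    m=r.camera_model(n); print(n,m)
    im=r.snapshot(n); cv2.imwrite(f"pics/{n}0.png",im[:,:,::-1])
E
```

```text
pics
{'time': 0.0, 'joint_pos': array([ 1.13405486,  0.32182358, -0.07009755,  1.45171057,  0.02260404,
        1.37080864, -0.05692147]), 'joint_velocities': array([-1.51978779e-03,  2.46583826e-04, -6.30247834e-04, -7.55867304e-04,
       -1.61278294e-03, -9.10894200e-05,  1.37255775e-03]), 'joint_efforts': array([ 1.52195648e-04, -4.91282701e+01, -4.04270198e-01, -3.12522376e+01,
       -6.42093318e-02,  4.38585004e-02,  1.80619727e-04]), 'tool_pos': array([ 0.28292912, -0.58455334,  0.2214434 ]), 'ee_rot': array([-4.77826121e-04,  8.47272763e-01, -5.31157136e-01, -8.57237513e-04]), 'contact_force': array([-0.51803554, -0.12157371, -0.67721693]), 'torque': array([-0.01523154, -0.02185344, -0.01337897]), 'grip_width': 0.9981245349051476}
0.0187
scene {'camera_matrix': array([[459.93621031,   0.        , 279.25643629],
       [  0.        , 459.93621031, 203.65677777],
       [  0.        ,   0.        ,   1.        ]]), 'k1': -0.1602658900183555, 'rvec': array([ 1.28425838, -2.27528241,  0.93187316]), 'tvec': array([0.35730608, 0.32321284, 0.79261914])}
side {'camera_matrix': array([[397.40064106,   0.        , 280.21755171],
       [  0.        , 397.40064106, 209.15213617],
       [  0.        ,   0.        ,   1.        ]]), 'k1': -0.10284414448226681, 'rvec': array([ 2.01259044, -0.25103889,  0.12923545]), 'tvec': array([-0.43088387,  0.19935905,  0.6627418 ])}
wrist {'camera_matrix': array([[353.21157871,   0.        , 276.29598232],
       [  0.        , 353.21157871, 219.23478137],
       [  0.        ,   0.        ,   1.        ]]), 'k1': 0.005696696099537869, 'rvec': array([-2.4450355 ,  1.53483897,  0.22818319]), 'tvec': array([-0.64892734, -0.03458442,  0.39081401])}
```

View pics/scene0.png

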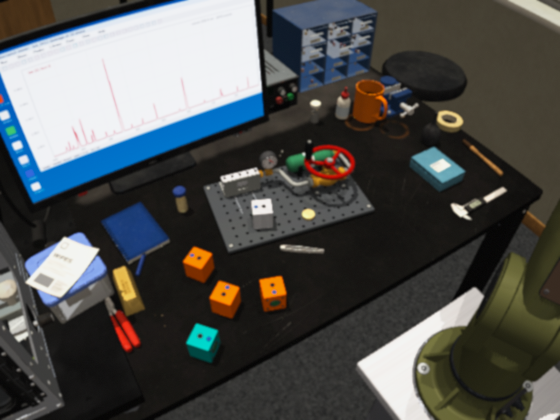

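View pics/side0.png

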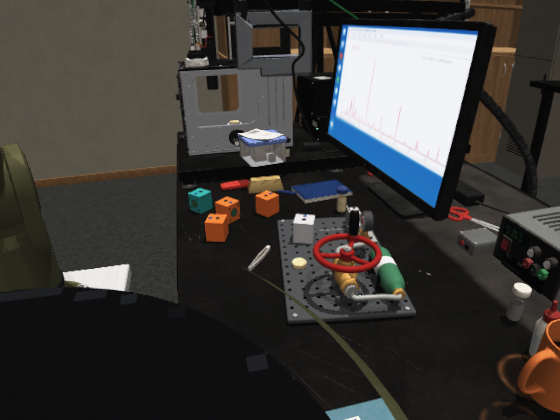

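View pics/wrist0.png

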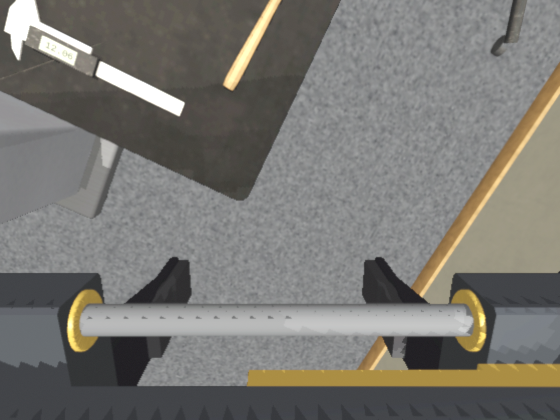

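The scene shows the plate with its four corners near (206,190), (229,248), (373,207) and (340,155). The grey block on the plate is at (262,212), and the orange and teal blocks on the table are look-alikes. Next I'll enlarge this area.

```bash
python3 - <<'E'
import cv2
a=cv2.imread("pics/scene0.png"); b=cv2.imread("pics/side0.png")
c=a[135:260,195:385]; cv2.imwrite("pics/scene0c.png",cv2.resize(c,None,fx=4,fy=4,interpolation=cv2.INTER_CUBIC))
c=b[190:330,265:425]; cv2.imwrite("pics/side0c.png",cv2.resize(c,None,fx=4,fy=4,interpolation=cv2.INTER_CUBIC))
E
```

```text
(no output)
```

View pics/scene0c.png

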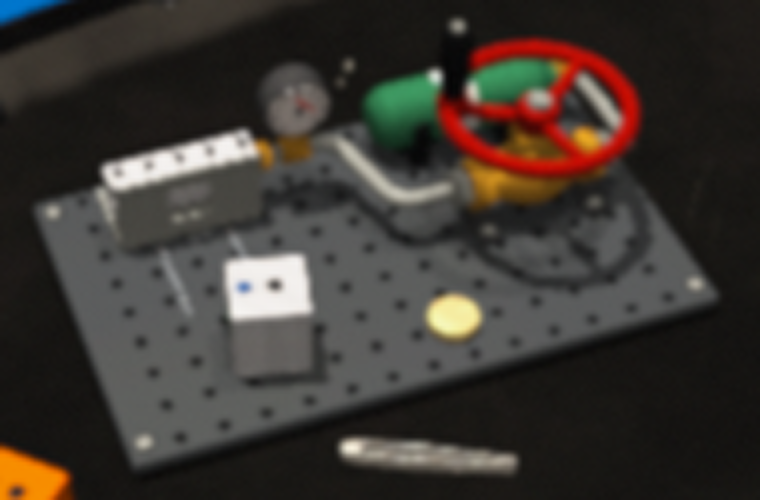

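View pics/side0c.png

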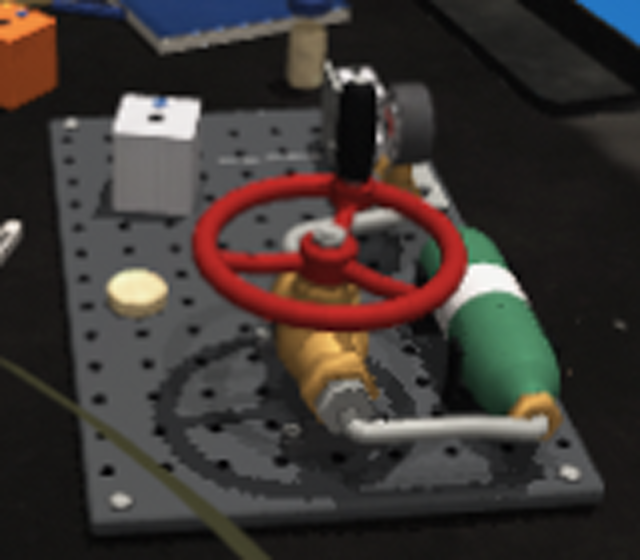

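```bash
cat > h.py <<'E'
import numpy as np, cv2
def proj(m,P):
    K=m["camera_matrix"];P=np.atleast_2d(np.asarray(P,float))
    R,_=cv2.Rodrigues(np.asarray(m["rvec"]));c=P@R.T+np.asarray(m["tvec"]).ravel()
    s=c[:,:2]/c[:,2:];s=s*(1+m["k1"]*(s**2).sum(1,keepdims=True))
    return np.c_[K[0,0]*s[:,0]+K[0,2],K[1,1]*s[:,1]+K[1,2]]
def ray(m,uv):
    K=m["camera_matrix"];d=np.array([m["k1"],0,0,0.])
    s=cv2.undistortPoints(np.array([[uv]],float),K,d).ravel()
    R,_=cv2.Rodrigues(np.asarray(m["rvec"]));t=np.asarray(m["tvec"]).ravel()
    return -R.T@t, R.T@np.array([s[0],s[1],1.])
def onz(m,uv,z):
    o,d=ray(m,uv);return o+d*(z-o[2])/d[2]
def rot(a):
    c,s=np.cos(a),np.sin(a);return np.array([[c,-s],[s,c]])
def st2w(S,p):
    p=np.atleast_2d(p);return np.c_[p[:,:2]@rot(S[2]).T+np.array(S[:2]),p[:,2]]
E
python3 - <<'E'
from h import *; from cell import r
from scipy.optimize import least_squares
sc,sd=r.camera_model("scene"),r.camera_model("side")
def C(p): return np.array([195,135])+np.array(p)/4-0.375
def D(p): return np.array([265,190])+np.array(p)/4-0.375
obs=[(sc,C((52,211)),(1,1)),(sc,C((143,441)),(-1,1)),(sc,C((695,284)),(-1,-1)),
(sd,D((70,123)),(-1,1)),(sd,D((120,500)),(-1,-1)),(sd,D((568,472)),(1,-1))]
co=[(sc,C((36,206)),(1,1)),(sc,C((134,461)),(-1,1)),(sc,C((718,293)),(-1,-1)),
(sd,D((52,122)),(-1,1)),(sd,D((95,523)),(-1,-1)),(sd,D((602,490)),(1,-1))]
def f(p,full=False):
    e=[]
    for m,uv,s in obs:
        P=st2w(p[:3],[s[0]*(.11-p[3]),s[1]*(.18-p[3]),.015]); e.append(proj(m,P)[0]-uv)
    for m,uv,s in co:
        P=st2w(p[:3],[s[0]*.11,s[1]*.18,.014]); e.append(proj(m,P)[0]-uv)
    return np.array(e) if full else np.ravel(e)
s=least_squares(f,[.65,.0,0,.01]);print(s.x);print(f(s.x,True).round(1))
S=s.x[:3];np.save("S.npy",S)
# block top, z=.064
for n,m,T,pts in [("sc",sc,C,dict(dot=(245,287),plug=(275,285),c1=(224,260),c2=(305,254),c3=(312,310),c4=(230,320))),("sd",sd,D,dict(dot=(160,102),plug=(155,118),c1=(122,96),c2=(202,98),c3=(196,132),c4=(114,130)))]:
    for k,v in pts.items():
        P=onz(m,T(v),.064);print(n,k,P.round(4),((P[:2]-S[:2])@rot(S[2])).round(4))
for k,v in dict(gtop=(457,26)).items():
    P=onz(sc,C(v),.150);print(k,P,(P[:2]-S[:2])@rot(S[2]))
P=onz(sd,D((350,72)),.150);print('gtop side',P,(P[:2]-S[:2])@rot(S[2]))
for n,m,T,p in[("sc",sc,C,(538,100)),("sd",sd,D,(328,240))]:
    P=onz(m,T(p),.109);print('hub',P,(P[:2]-S[:2])@rot(S[2]))
for p in [(112,190),(250,137),(260,160),(262,205),(130,248),(163,250),(232,234),(190,313)]:
    for z in (.014,.064):
        P=onz(sc,C(p),z);print('br',p,z,((P[:2]-S[:2])@rot(S[2])).round(4))
E
```

```text
[ 0.56998944  0.04949921 -0.18213468  0.01176637]
[[ 1.3 -1. ]
 [ 1.5 -0.2]
 [ 0.3  0.1]
 [-0.2 -0.1]
 [-1.1 -1.2]
 [ 1.4 -1.2]
 [-0.5 -1.4]
 [ 0.1  0.6]
 [ 1.2  0.3]
 [-0.7 -1.5]
 [-1.3 -1.3]
 [ 1.8 -1.2]]
sc dot [0.536  0.1532 0.064 ] [-0.0522  0.0958]
sc plug [0.5289 0.1383 0.064 ] [-0.0565  0.0799]
sc c1 [0.5603 0.153  0.064 ] [-0.0283  0.1   ]
sc c2 [0.5412 0.1119 0.064 ] [-0.0396  0.0561]
sc c3 [0.5022 0.1305 0.064 ] [-0.0813  0.0674]
sc c4 [0.5186 0.1722 0.064 ] [-0.0728  0.1114]
sd dot [0.5365 0.1522 0.064 ] [-0.0515  0.0949]
sd plug [0.5284 0.1346 0.064 ] [-0.0563  0.0762]
sd c1 [0.5183 0.165  0.064 ] [-0.0717  0.1042]
sd c2 [0.5603 0.1505 0.064 ] [-0.0279  0.0976]
sd c3 [0.5448 0.1133 0.064 ] [-0.0363  0.0582]
sd c4 [0.5035 0.1273 0.064 ] [-0.0795  0.0644]
gtop [ 0.57956673 -0.01094868  0.15      ] [ 0.02036777 -0.05771332]
gtop side [ 0.57772145 -0.00439218  0.15      ] [ 0.01736543 -0.05159949]
hub [ 0.54136628 -0.04385359  0.109     ] [-0.01124078 -0.09699317]
hub [ 0.54177435 -0.07313981  0.109     ] [-0.00553486 -0.12572106]
br (112, 190) 0.014 [0.1022 0.1321]
br (112, 190) 0.064 [0.0489 0.143 ]
br (250, 137) 0.014 [0.1191 0.0359]
br (250, 137) 0.064 [0.0647 0.053 ]
br (260, 160) 0.014 [0.0961 0.0371]
br (260, 160) 0.064 [0.0433 0.0541]
br (262, 205) 0.014 [0.0567 0.0494]
br (262, 205) 0.064 [0.0064 0.0656]
br (130, 248) 0.014 [0.0491 0.1359]
br (130, 248) 0.064 [-0.0007  0.1466]
br (163, 250) 0.014 [0.0405 0.1178]
br (163, 250) 0.064 [-0.0088  0.1296]
br (232, 234) 0.014 [0.039  0.0747]
br (232, 234) 0.064 [-0.0102  0.0893]
br (190, 313) 0.014 [-0.0146  0.1183]
br (190, 313) 0.064 [-0.0603  0.1301]
```

```bash
python3 - <<'E'
from h import *; from cell import r
from scipy.spatial.transform import Rotation as Ro
s=r.sense();q=s["ee_rot"];R=Ro.from_quat([q[1],q[2],q[3],q[0]])
m=r.camera_model("wrist");o,d=ray(m,(280,210))
Rc,_=cv2.Rodrigues(m["rvec"])
print("cam in tool",R.inv().apply(o-s["tool_pos"]),"view",R.inv().apply(d),"img right",R.inv().apply(Rc[0]),'toolx',R.apply([1,0,0]))
S=np.load("S.npy");sc=r.camera_model("scene");sd=r.camera_model("side")
a=cv2.imread("pics/scene0.png");b=cv2.imread("pics/side0.png")
for im,m,n in((a,sc,"a"),(b,sd,"b")):
  big=cv2.resize(im,None,fx=4,fy=4,interpolation=cv2.INTER_CUBIC)
  for ax,col in(((-.011,-.097),(255,255,0)),((-.005,-.125),(255,0,255))):
    t=np.linspace(0,6.28,40);P=np.c_[ax[0]+.0595*np.cos(t),ax[1]+.0595*np.sin(t),0*t+.094]
    cv2.polylines(big,[np.int32(proj(m,st2w(S,P))*4+1.5)],True,col,1)
  for z,in((.014,),):
    P=st2w(S,[[.11,.18,z],[-.11,.18,z],[-.11,-.18,z],[.11,-.18,z]]);cv2.polylines(big,[np.int32(proj(m,P)*4+1.5)],True,(0,255,0),1)
  x0,y0=(195,135) if n=="a" else (265,190)
  cv2.imwrite(f"pics/ov_{n}.png",big[y0*4:y0*4+560,x0*4:x0*4+760])
E
```

```text
cam in tool [ 8.98785183e-05 -7.83782897e-02 -1.61310434e-01] view [0.00972344 0.26254255 0.96528255] img right [9.99998818e-01 1.48799724e-03 3.85942886e-04] toolx [ 0.4357213  -0.90008041 -0.00148099]
```

View pics/ov_a.png

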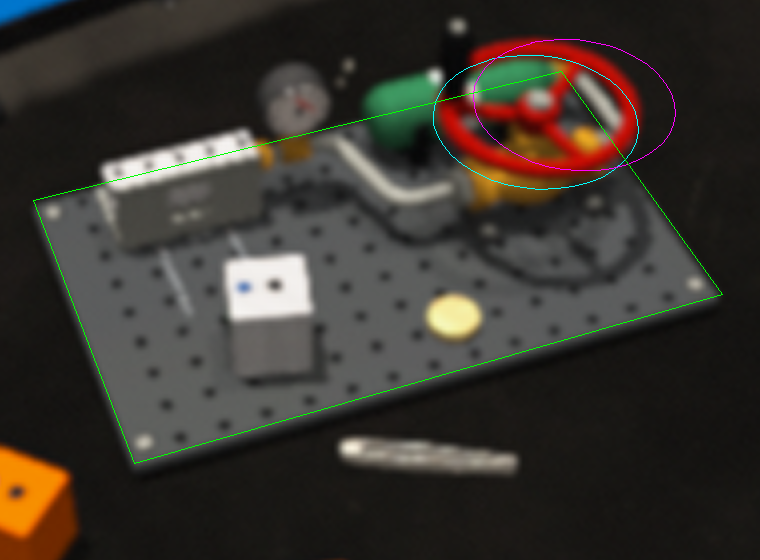

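View pics/ov_b.png

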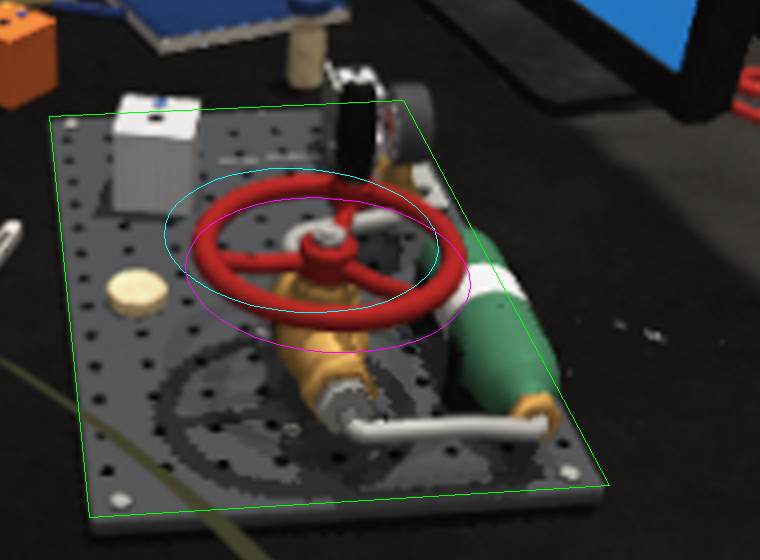

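>>> send_rows --series '[{"slide": [3,4,3.5],"yaw": 0.1,"jaw": 8.7},{"slide": [5.5,7.5,5.5],"yaw": 0.2,"jaw": 8.7},{"slide": [8,11,7.5],"yaw": 0.3,"jaw": 8.7},{"slide": [10.3,14.5,8],"yaw": 0.4,"jaw": 8.7},{"slide": [12.5,18,8],"yaw": 0.5,"jaw": 8.7}]'

```text
time: 0.57
tool_pos: [0.3935, -0.4287, 0.3014]
ee_rot: [0.001, 0.953, -0.303, 0.001]
contact_force: [0.5, 0.3, -0.4]
grip_width: 1.001
```

>>> send_rows --series '[{"slide": [2,3.6,0],"yaw": 0.1,"jaw": 8.7},{"slide": [4,7.2,0],"yaw": 0.18,"jaw": 8.7},{"slide": [6,10.8,0],"yaw": 0.18,"jaw": 8.7},{"slide": [8,14.4,0],"yaw": 0.18,"jaw": 8.7},{"slide": [9.5,18,0],"yaw": 0.18,"jaw": 8.7}]'

```text
time: 0.98
tool_pos: [0.4883, -0.2472, 0.2992]
ee_rot: [-0.0, 0.976, -0.218, 0.0]
contact_force: [1.0, -0.2, -0.3]
grip_width: 1.0
```

>>> send_rows --series '[{"slide": [0.8,4,0],"yaw": 0,"jaw": 8.7},{"slide": [1.6,8,0],"yaw": 0,"jaw": 8.7},{"slide": [2.4,12,0],"yaw": 0,"jaw": 8.7},{"slide": [3.2,16,0],"yaw": 0,"jaw": 8.7},{"slide": [4,20,0],"yaw": 0,"jaw": 8.7}]'

```text
time: 1.4
tool_pos: [0.5272, -0.0475, 0.2993]
ee_rot: [0.0, 0.976, -0.218, 0.0]
contact_force: [0.9, 1.0, -0.4]
grip_width: 1.0
```

>>> send_rows --series '[{"slide": [0.8,4,0],"yaw": 0,"jaw": 8.7},{"slide": [1.6,8,0],"yaw": 0,"jaw": 8.7},{"slide": [2.4,11.5,0],"yaw": 0,"jaw": 8.7},{"slide": [2.4,11.5,0],"yaw": 0,"jaw": 8.7},{"slide": [2.4,11.5,0],"yaw": 0,"jaw": 8.7}]'

```text
time: 1.82
tool_pos: [0.5509, 0.0686, 0.2991]
ee_rot: [-0.0, 0.977, -0.215, -0.0]
contact_force: [-0.2, -0.3, -0.9]
grip_width: 0.998
```

```bash
python3 - <<'E'
from h import *; from cell import r
import pickle
m=r.camera_model("wrist");pickle.dump(m,open("w1.pkl","wb"));print(r.sense()["tool_pos"],r.sense()["joint_pos"])
im=r.snapshot("wrist");cv2.imwrite("pics/w1.png",im[:,:,::-1])
E
```

```text
[0.55094102 0.06861596 0.29909949] [ 0.43659768  0.1383237  -0.67154379  1.54867884  0.08535228  1.48508866
 -0.67166599]
```

View pics/w1.png

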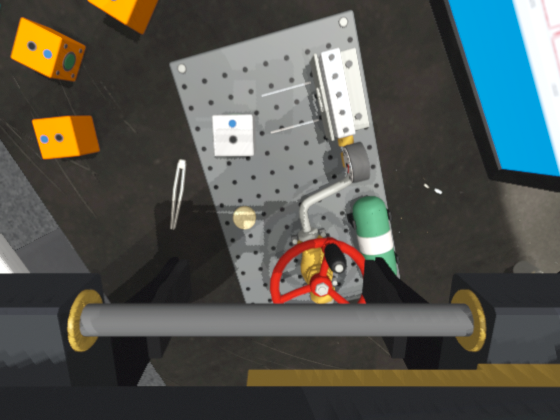

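The wrist view shows the aluminium block at (233,135) with the blue dot at (233,124), on the window side. It also shows the scribed lines, the bracket at (335,95), the gauge at (355,160), the puck at (245,217), the wheel hub at (321,288) and the black handle at (338,263). Next: enlarged crops.

```bash
python3 - <<'E'
import cv2
a=cv2.imread("pics/w1.png")
cv2.imwrite("pics/w1a.png",cv2.resize(a[0:200,165:395],None,fx=3,fy=3,interpolation=cv2.INTER_CUBIC))
cv2.imwrite("pics/w1b.png",cv2.resize(a[190:315,230:420],None,fx=4,fy=4,interpolation=cv2.INTER_CUBIC))
E
```

```text
(no output)
```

View pics/w1a.png

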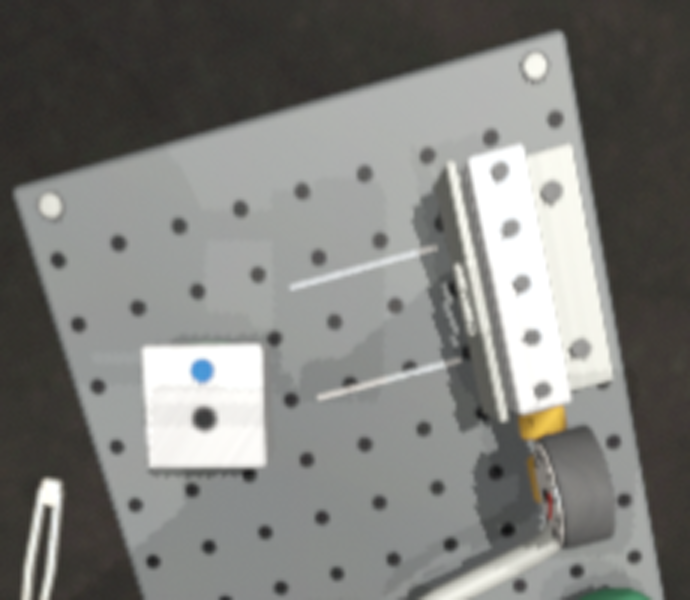

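View pics/w1b.png

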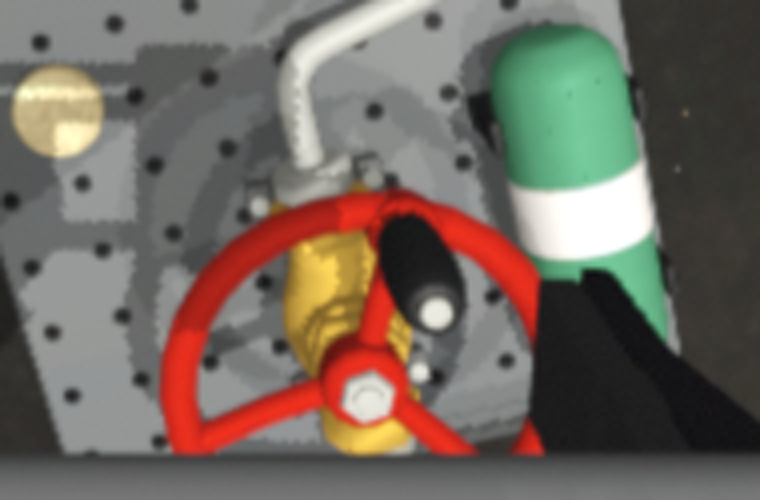

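```bash
python3 - <<'E'
from h import *; from cell import r
import pickle
from scipy.optimize import least_squares
m=pickle.load(open("w1.pkl","rb"));S=np.load("S.npy")
A=lambda p:np.array([165,0])+np.array(p)/3-.333
B=lambda p:np.array([230,190])+np.array(p)/4-.375
def f(p):
    e=[]
    for q,s,d,z in [((565,33),(1,1),0,.014),((14,189),(-1,1),0,.014),((535,66),(1,1),p[3],.015),((50,206),(-1,1),p[3],.015)]:
        e.append(proj(m,st2w(p[:3],[s[0]*(.11-d),s[1]*(.18-d),z]))[0]-A(q))
    return np.ravel(e)
s=least_squares(f,list(S)+[.012]);print(s.x,s.fun.round(1))
W=s.x[:3]; 
def sh(n,q,z,T):
    P=onz(m,T(q),z);print(n,P[:2].round(4),'stW',((P[:2]-W[:2])@rot(W[2])).round(4),'stS',((P[:2]-S[:2])@rot(S[2])).round(4));return P
d=sh("dot",(202,371),.064,A);p=sh("plug",(204,418),.064,A);print(np.arctan2(*(d-p)[1::-1]))
c=[sh("c",q,.064,A) for q in((141,346),(263,343),(266,467),(150,469))]
print("centre",np.mean(c,0), "edges yaw",[np.degrees(np.arctan2(*(c[(i+1)%4]-c[i])[1::-1])).round(1) for i in range(4)],[np.linalg.norm(c[(i+1)%4]-c[i]).round(4) for i in range(4)])
sh("brtop",(446,163),.064,A);sh("brtop",(495,420),.064,A)
sh("brtop2",(453,161),.064,A);sh("brtop2",(507,418),.064,A)
for q in((438,247),(290,289),(463,360),(317,399)):sh("line",q,.014,A)
sh("line end@z",(438,247),.014,A)
hub=sh("hub",(367,398),.109,B);g=sh("gtop",(436,314),.150,B);gf=sh("gfoot",(398,228),.103,B)
# rim
sh("rim top",(370,192),.095,B)
sh("puck",(58,112),.023,B);sh("gauge",(585,485),.09,A)
sc=r.camera_model("scene")
for uv in((180,188),(181,213)):print("vial",onz(sc,uv,.064 if uv[1]==188 else 0))
E
```

```text
[ 0.56755042  0.0482568  -0.18450657  0.01194635] [ 0.6 -1.9 -2.  -0.7  2.3  1.5 -1.1  1.6]
dot [0.5354 0.151 ] stW [-0.0504  0.0951] stS [-0.0524  0.0935]
plug [0.5285 0.1359] stW [-0.0544  0.079 ] stS [-0.0564  0.0775]
1.1430178240055142
c [0.5195 0.1679] stW [-0.0692  0.1088] stS [-0.0711  0.1073]
c [0.5597 0.1504] stW [-0.0265  0.099 ] stS [-0.0284  0.0974]
c [0.5413 0.1104] stW [-0.0372  0.0563] stS [-0.0392  0.0547]
c [0.502  0.1279] stW [-0.079   0.0662] stS [-0.0811  0.0648]
centre [0.53061984 0.13915001 0.064     ] edges yaw [np.float64(-23.6), np.float64(-114.6), np.float64(156.0), np.float64(66.4)] [np.float64(0.0438), np.float64(0.044), np.float64(0.043), np.float64(0.0437)]
brtop [0.6424 0.1769] stW [0.0499 0.1402] stS [0.0481 0.1384]
brtop [0.6247 0.0904] stW [0.0485 0.0519] stS [0.0464 0.0501]
brtop2 [0.6448 0.1765] stW [0.0524 0.1402] stS [0.0505 0.1384]
brtop2 [0.629  0.0892] stW [0.0529 0.0515] stS [0.0508 0.0497]
line [0.635  0.1552] stW [0.0467 0.1175] stS [0.0448 0.1157]
line [0.5754 0.1657] stW [-0.0138  0.1169] stS [-0.0157  0.1152]
line [0.6272 0.1116] stW [0.047  0.0732] stS [0.045  0.0714]
line [0.567  0.1227] stW [-0.0142  0.0731] stS [-0.0162  0.0714]
line end@z [0.635  0.1552] stW [0.0467 0.1175] stS [0.0448 0.1157]
hub [ 0.5501 -0.0493] stW [ 0.0007 -0.0991] stS [-0.0017 -0.1008]
gtop [ 0.5776 -0.0137] stW [ 0.0213 -0.059 ] stS [ 0.019  -0.0607]
gfoot [ 0.5769 -0.0091] stW [ 0.0197 -0.0547] stS [ 0.0174 -0.0564]
rim top [0.5738 0.0006] stW [ 0.0149 -0.0457] stS [ 0.0126 -0.0474]
puck [0.4912 0.0408] stW [-0.0737 -0.0213] stS [-0.0759 -0.0228]
gauge [0.6419 0.06  ] stW [0.071  0.0252] stS [0.0689 0.0233]
vial [0.67714582 0.27448765 0.064     ]
vial [0.66330709 0.28789481 0.        ]
```

>>> send_rows --series '[{"slide": [-1,3.5,-2],"yaw": 0.015,"jaw": 8.7},{"slide": [-2,7,-4],"yaw": 0.015,"jaw": 8.7},{"slide": [-2,7.05,-8],"yaw": 0.015,"jaw": 8.7},{"slide": [-2,7.05,-12],"yaw": 0.015,"jaw": 8.7},{"slide": [-2,7.05,-15],"yaw": 0.015,"jaw": 8.7}]'

```text
time: 2.28
tool_pos: [0.5303, 0.1338, 0.1466]
ee_rot: [0.001, 0.977, -0.212, -0.001]
contact_force: [-0.4, -1.1, -1.4]
grip_width: 1.0
```

```bash
python3 - <<'E'
from h import *; from cell import r
import pickle
m=r.camera_model("wrist");pickle.dump(m,open("w2.pkl","wb"));print(r.sense()["tool_pos"],r.sense()["ee_rot"])
im=r.snapshot("wrist");cv2.imwrite("pics/w2.png",im[:,:,::-1])
E
```

```text
[0.53026975 0.13379703 0.14656166] [ 1.21233045e-03  9.77312288e-01 -2.11799105e-01 -6.00513930e-04]
```

View pics/w2.png

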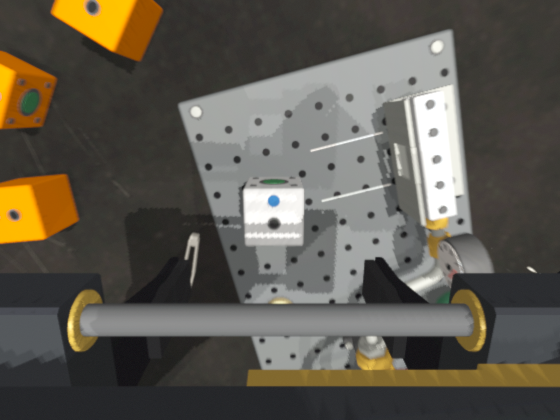

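The green window shows at (273,182), next to the blue dot at (273,201), so this is the right aluminium block. I'll measure it again from here.

```bash
python3 - <<'E'
import cv2
a=cv2.imread("pics/w2.png")
cv2.imwrite("pics/w2a.png",cv2.resize(a[60:260,235:475],None,fx=3,fy=3,interpolation=cv2.INTER_CUBIC))
E
```

```text
(no output)
```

View pics/w2a.png

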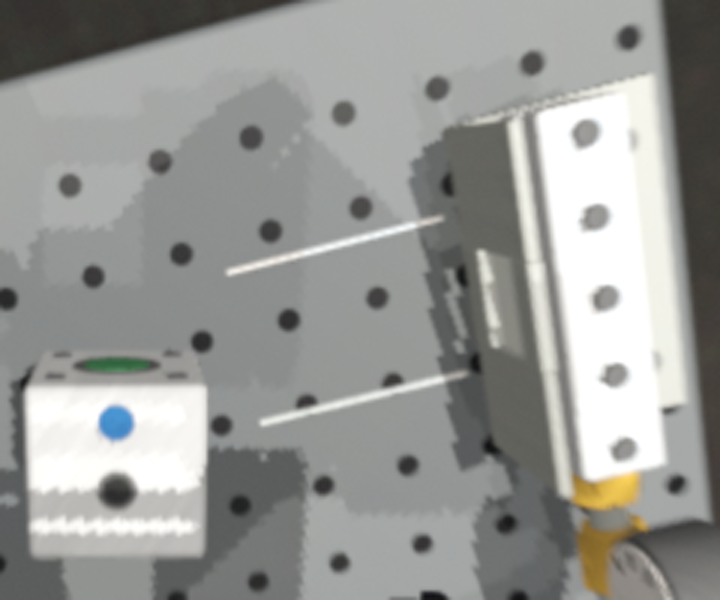

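```bash
python3 - <<'E'
from h import *
import pickle
m=pickle.load(open("w2.pkl","rb"))
A=lambda p:np.array([235,60])+np.array(p)/3-.333
R=rot(-.1815)
def sh(n,q,z):
    P=onz(m,A(q),z);print(n,q,P[:2].round(4),(P[:2]@R).round(4));return P[:2]
c=[sh("c",q,.064) for q in((25,388),(207,385),(204,556),(32,556))]
print("centre",np.mean(c,0),np.mean(c,0)@R,[np.degrees(np.arctan2(*(c[(i+1)%4]-c[i])[::-1])).round(1) for i in range(4)])
sh("dot",(116,422),.064);sh("plug",(117,491),.064)
for q in((510,122),(560,495)):sh("ft",q,.064)
for q in((450,130),(500,440)):sh("fb",q,.014)
for q in((228,272),(443,218),(260,423),(465,374)):sh("line",q,.014)
E
```

```text
c (25, 388) [0.5198 0.1686] [0.4808 0.2597]
c (207, 385) [0.5588 0.1516] [0.5223 0.25  ]
c (204, 556) [0.5413 0.1126] [0.5121 0.2085]
c (32, 556) [0.5028 0.1301] [0.4711 0.2188]
centre [0.53066814 0.14073663] [0.49654773 0.23421322] [np.float64(-23.6), np.float64(-114.2), np.float64(155.5), np.float64(66.2)]
dot (116, 422) [0.5357 0.1523] [0.4994 0.2465]
plug (117, 491) [0.5288 0.1367] [0.4955 0.2299]
ft (510, 122) [0.6418 0.1777] [0.5992 0.2907]
ft (560, 495) [0.6255 0.0915] [0.5987 0.2029]
fb (450, 130) [0.643  0.1767] [0.6006 0.2898]
fb (500, 440) [0.6279 0.091 ] [0.6012 0.2028]
line (228, 272) [0.5756 0.167 ] [0.536  0.2681]
line (443, 218) [0.6338 0.1561] [0.5952 0.268 ]
line (260, 423) [0.5674 0.1241] [0.5357 0.2245]
line (465, 374) [0.6251 0.1133] [0.5944 0.2243]
```

>>> send_rows --series '[{"slide": [0,0,-4],"yaw": 0.005,"jaw": 8.7},{"slide": [0,0,-6],"yaw": 0.005,"jaw": 8.7},{"slide": [0,0,-6],"yaw": 0.005,"jaw": 8.7},{"slide": [0,0,-6],"yaw": 0.005,"jaw": 8.7}]'

```text
time: 2.67
tool_pos: [0.5314, 0.1344, 0.0896]
ee_rot: [0.0, 0.978, -0.21, -0.001]
contact_force: [0.5, -0.1, -0.2]
grip_width: 0.999
```

Δy is +0.55 cm and Δz is −4.7 cm. θ is −24.2°.

>>> send_rows --series '[{"slide": [0,0.55,-2.5],"yaw": 0,"jaw": 8.7},{"slide": [0,0.55,-4.7],"yaw": 0,"jaw": 8.7},{"slide": [0,0.55,-4.7],"yaw": 0,"jaw": 8.7},{"slide": [0,0.55,-4.7],"yaw": 0,"jaw": 4},{"slide": [0,0.55,-4.7],"yaw": 0,"jaw": 4}]' --grip_force 25

```text
time: 3.08
tool_pos: [0.5332, 0.1416, 0.0449]
ee_rot: [-0.001, 0.978, -0.209, 0.002]
contact_force: [0.5, 0.1, 1.0]
grip_width: 0.923
```

>>> send_rows --series '[{"slide": [0,0,0],"yaw": 0,"jaw": 4},{"slide": [0,0,0],"yaw": 0,"jaw": 4},{"slide": [0,0,0],"yaw": 0,"jaw": 3.5}]'

```text
time: 3.33
tool_pos: [0.5322, 0.1416, 0.0436]
ee_rot: [-0.0, 0.978, -0.209, 0.001]
contact_force: [-0.3, 0.2, 0.9]
grip_width: 0.706
```

>>> send_rows --series '[{"slide": [0,0,0],"yaw": 0,"jaw": 3.5},{"slide": [0,0,0],"yaw": 0,"jaw": 3.5},{"slide": [0,0,0],"yaw": 0,"jaw": 3.5},{"slide": [0,0,0],"yaw": 0,"jaw": 3.5},{"slide": [0,0,0],"yaw": 0,"jaw": 3.5}]'

```text
time: 3.75
tool_pos: [0.5314, 0.1415, 0.0425]
ee_rot: [0.0, 0.978, -0.208, 0.0]
contact_force: [-0.3, 0.0, 2.0]
grip_width: 0.506
```

>>> send_rows --series '[{"slide": [0,0,1.2],"yaw": -0.1,"jaw": 3.5},{"slide": [0,0,1.5],"yaw": -0.22,"jaw": 3.5},{"slide": [0.5,0,1.5],"yaw": -0.34,"jaw": 3.5},{"slide": [1,0,1.5],"yaw": -0.46,"jaw": 3.5},{"slide": [1.5,0,1.5],"yaw": -0.58,"jaw": 3.5}]'

```text
time: 4.17
tool_pos: [0.5457, 0.1413, 0.0566]
ee_rot: [0.001, 0.876, -0.482, -0.001]
contact_force: [0.1, -0.2, -2.9]
grip_width: 0.504
```

>>> send_rows --series '[{"slide": [0.5,0,0],"yaw": -0.12,"jaw": 3.5},{"slide": [1,0,0],"yaw": -0.24,"jaw": 3.5},{"slide": [1.5,-0.1,0],"yaw": -0.36,"jaw": 3.5},{"slide": [2,-0.1,0],"yaw": -0.48,"jaw": 3.5},{"slide": [2.5,-0.1,0],"yaw": -0.6,"jaw": 3.5}]'

```text
time: 4.58
tool_pos: [0.5706, 0.1403, 0.0563]
ee_rot: [-0.001, -0.695, 0.719, 0.001]
contact_force: [0.2, 0.4, -2.4]
grip_width: 0.507
```

>>> send_rows --series '[{"slide": [0.5,0,0],"yaw": -0.1,"jaw": 3.5},{"slide": [1,0,0],"yaw": -0.15,"jaw": 3.5},{"slide": [1,0,0],"yaw": -0.15,"jaw": 3.5},{"slide": [1,0,0],"yaw": -0.15,"jaw": 3.5}]'

```text
time: 4.92
tool_pos: [0.5806, 0.1405, 0.0565]
ee_rot: [-0.001, -0.642, 0.767, 0.001]
contact_force: [-0.3, -0.1, -3.1]
grip_width: 0.502
```

```bash
python3 - <<'E'
from h import *; from cell import r
import pickle
m=r.camera_model("wrist");pickle.dump(m,open("w3.pkl","wb"));s=r.sense();print(s["tool_pos"],s["ee_rot"],s["joint_pos"])
q=s["ee_rot"];print("theta",2*np.degrees(np.arctan2(q[2],q[1])),s["tool_pos"][:2]@rot(-.1815))
im=r.snapshot("wrist");cv2.imwrite("pics/w3.png",im[:,:,::-1])
E
```

```text
[0.58057582 0.14045324 0.0564658 ] [-8.28883738e-04 -6.41651345e-01  7.66995827e-01  5.14390864e-04] [ 0.09126075  0.38271663 -0.44772104  1.75409346  0.18716458  1.04897908
 -2.1705736 ]
theta 259.8301789514116 [0.54568677 0.24294308]
```

View pics/w3.png

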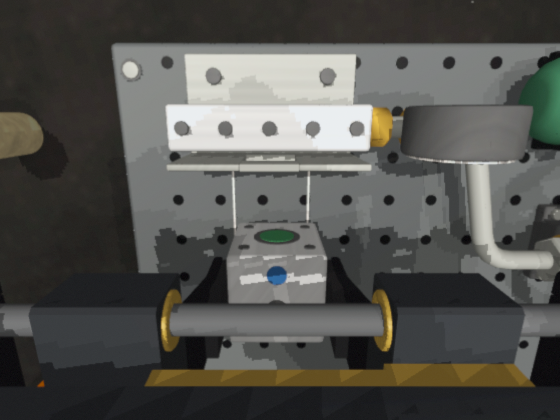

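```bash
python3 - <<'E'
from h import *
import pickle
m=pickle.load(open("w3.pkl","rb"))
R=rot(-.1815)
def sh(n,q,z):
    P=onz(m,q,z);print(n,q,P[:2].round(4),(P[:2]@R).round(4));return P[:2]
sh("dot",(277,275),.078)
for q in((229,258),(324,258)):sh("topcorner",q,.078)
for q in((234,224),(321,222)):sh("winface top?",q,.028)
for q in((167,164),(371,164)):sh("bracket edge far",q,.064)
for q in((167,169),(371,169)):sh("bracket edge near",q,.064)
for q in((234,172),(308,172),(235,235),(306,222)):sh("line",q,.014)
E
```

```text
dot (277, 275) [0.5917 0.1379] [0.557  0.2424]
topcorner (229, 258) [0.6031 0.1567] [0.565  0.2629]
topcorner (324, 258) [0.5959 0.1167] [0.5651 0.2224]
winface top? (234, 224) [0.6032 0.1603] [0.5643 0.2665]
winface top? (321, 222) [0.5956 0.1119] [0.5656 0.2176]
bracket edge far (167, 164) [0.6455 0.1766] [0.603  0.2902]
bracket edge far (371, 164) [0.6297 0.0896] [0.6032 0.2018]
bracket edge near (167, 169) [0.6434 0.1772] [0.6008 0.2904]
bracket edge near (371, 169) [0.6275 0.0898] [0.601  0.2016]
line (234, 172) [0.63   0.1561] [0.5915 0.2673]
line (308, 172) [0.6224 0.114 ] [0.5916 0.2244]
line (235, 235) [0.5921 0.1637] [0.5528 0.2679]
line (306, 222) [0.5926 0.1198] [0.5613 0.2248]
```

>>> send_rows --series '[{"slide": [1.5,-0.1,0],"yaw": -0.004,"jaw": 3.5},{"slide": [3.0,-0.2,0],"yaw": -0.004,"jaw": 3.5},{"slide": [3.0,-0.2,-0.8],"yaw": -0.004,"jaw": 3.5},{"slide": [3.0,-0.2,-1.3],"yaw": -0.004,"jaw": 3.5},{"slide": [3.0,-0.2,-1.4],"yaw": -0.004,"jaw": 3.5}]'

```text
time: 5.38
tool_pos: [0.6104, 0.1385, 0.0425]
ee_rot: [-0.001, -0.64, 0.769, 0.0]
contact_force: [-0.3, -1.1, 0.7]
grip_width: 0.505
```

>>> send_rows --series '[{"slide": [0.2,0,0],"yaw": 0,"jaw": 3.5},{"slide": [0.3,-0.05,0],"yaw": 0,"jaw": 3.5},{"slide": [0.4,-0.07,0],"yaw": 0,"jaw": 3.5},{"slide": [0.45,-0.08,0],"yaw": 0,"jaw": 3.5}]'

```text
time: 5.72
tool_pos: [0.6149, 0.1378, 0.0432]
ee_rot: [-0.001, -0.64, 0.769, 0.0]
contact_force: [-2.7, -0.6, -2.3]
grip_width: 0.504
```

>>> send_rows --series '[{"slide": [0.1,-0.02,0],"yaw": 0,"jaw": 3.5},{"slide": [0.15,-0.03,0],"yaw": 0,"jaw": 3.5}]'

```text
time: 5.88
tool_pos: [0.615, 0.1378, 0.0431]
ee_rot: [-0.002, -0.64, 0.769, 0.001]
contact_force: [-7.2, -1.1, 0.7]
grip_width: 0.501
```

```bash
python3 - <<'E'
from h import *; from cell import r
m=r.camera_model("wrist");s=r.sense();print(s["tool_pos"],s["contact_force"],s["tool_pos"][:2]@rot(-.1815))
im=r.snapshot("wrist");cv2.imwrite("pics/w4.png",cv2.resize(im[60:340,140:420,::-1],None,fx=2.1,fy=2.1,interpolation=cv2.INTER_CUBIC))
E
```

```text
[0.61495431 0.13777861 0.04308703] [-7.19657764 -1.0691911   0.66363431] [0.57998335 0.24651787]
```

View pics/w4.png

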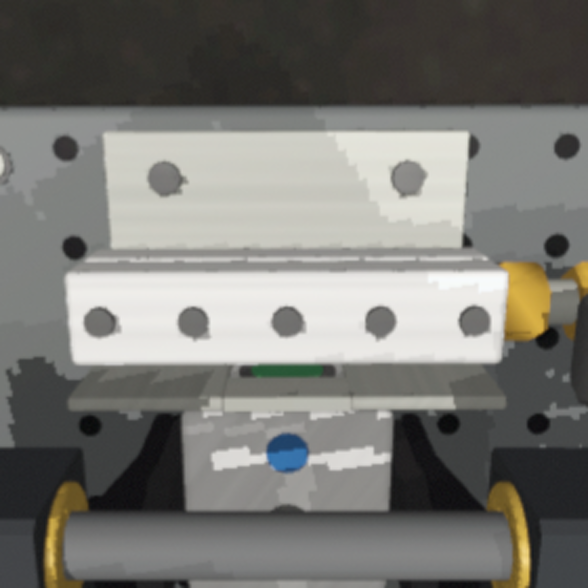

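>>> send_rows --series '[{"slide": [0,0,-0.08],"yaw": 0,"jaw": 3.5},{"slide": [0,0,-0.12],"yaw": 0,"jaw": 3.5}]'

```text
time: 6.1
tool_pos: [0.615, 0.1379, 0.0425]
ee_rot: [-0.002, -0.64, 0.768, 0.001]
contact_force: [-7.4, -1.0, 6.1]
grip_width: 0.505
```

>>> send_rows --series '[{"slide": [-0.05,0.01,0.06],"yaw": 0,"jaw": 6},{"slide": [-0.1,0.02,0.1],"yaw": 0,"jaw": 6},{"slide": [-0.1,0.02,0.1],"yaw": 0,"jaw": 6},{"slide": [-0.1,0.02,0.1],"yaw": 0,"jaw": 6},{"slide": [-0.1,0.02,0.1],"yaw": 0,"jaw": 6}]'

```text
time: 6.52
tool_pos: [0.6169, 0.1375, 0.0435]
ee_rot: [0.0, -0.639, 0.769, -0.0]
contact_force: [-0.4, -0.7, -0.1]
grip_width: 0.68
```

>>> send_rows --series '[{"slide": [0,0,1],"yaw": 0,"jaw": 6},{"slide": [0,0,3],"yaw": 0,"jaw": 6},{"slide": [0,0,6],"yaw": 0,"jaw": 6},{"slide": [-2,0,9],"yaw": 0,"jaw": 6},{"slide": [-3,0,12],"yaw": 0,"jaw": 6}]'

```text
time: 6.93
tool_pos: [0.5851, 0.1379, 0.1649]
ee_rot: [-0.0, -0.64, 0.769, 0.0]
contact_force: [1.5, -0.7, -0.5]
grip_width: 0.691
```

```bash
python3 - <<'E'
from h import *; from cell import r
import pickle
m=r.camera_model("wrist");pickle.dump(m,open("w5.pkl","wb"));s=r.sense();print(s["tool_pos"],s["contact_force"],s["tool_pos"][:2]@rot(-.1815))
im=r.snapshot("wrist");cv2.imwrite("pics/w5.png",im[:,:,::-1]);cv2.imwrite("pics/w5a.png",cv2.resize(im[60:340,140:420,::-1],None,fx=2.1,fy=2.1,interpolation=cv2.INTER_CUBIC))
E
```

```text
[0.58512064 0.1379235  0.16486788] [ 1.47614428 -0.69148171 -0.49431997] [0.55061358 0.24127525]
```

View pics/w5.png

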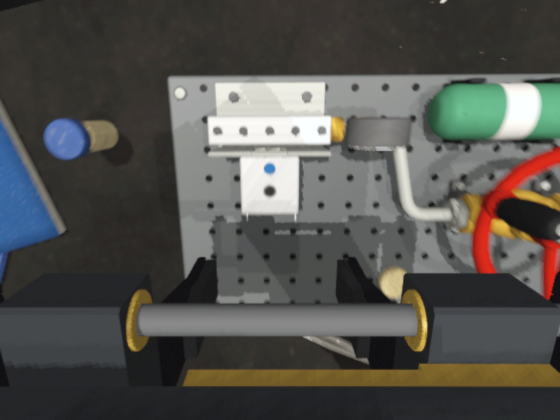

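>>> send_rows --series '[{"slide": [0,-1,4],"yaw": 0.11,"jaw": 6},{"slide": [-1,-3,7],"yaw": 0.22,"jaw": 6},{"slide": [-2,-6,9],"yaw": 0.33,"jaw": 6},{"slide": [-2.5,-9.3,11],"yaw": 0.44,"jaw": 6},{"slide": [-3,-13,11.5],"yaw": 0.55,"jaw": 6}]'

```text
time: 7.4
tool_pos: [0.5576, 0.0082, 0.2832]
ee_rot: [-0.002, 0.827, -0.563, 0.003]
contact_force: [1.1, -0.7, 0.1]
grip_width: 0.689
```

>>> send_rows --series '[{"slide": [-0.3,-3,0],"yaw": 0.11,"jaw": 6},{"slide": [-0.5,-5.8,0],"yaw": 0.22,"jaw": 6},{"slide": [-0.5,-5.8,0],"yaw": 0.25,"jaw": 6},{"slide": [-0.5,-5.8,0],"yaw": 0.25,"jaw": 6}]'

```text
time: 7.73
tool_pos: [0.5513, -0.0529, 0.2789]
ee_rot: [0.0, 0.887, -0.461, 0.001]
contact_force: [0.3, 1.1, 0.4]
grip_width: 0.688
```

```bash
python3 - <<'E'
from h import *; from cell import r
import pickle
m=r.camera_model("wrist");pickle.dump(m,open("w6.pkl","wb"));s=r.sense();print(s["tool_pos"],s["ee_rot"])
im=r.snapshot("wrist");cv2.imwrite("pics/w6.png",im[:,:,::-1]);cv2.imwrite("pics/w6a.png",cv2.resize(im[90:290,150:400,::-1],None,fx=3,fy=3,interpolation=cv2.INTER_CUBIC))
E
```

```text
[ 0.55127275 -0.05293786  0.27885367] [ 8.13796111e-05  8.87496777e-01 -4.60813535e-01  5.91857742e-04]
```

View pics/w6.png

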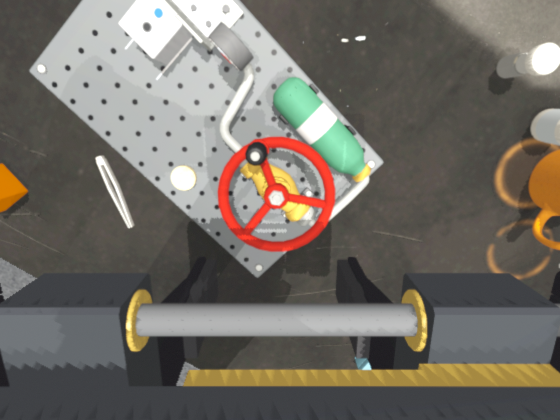

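View pics/w6a.png

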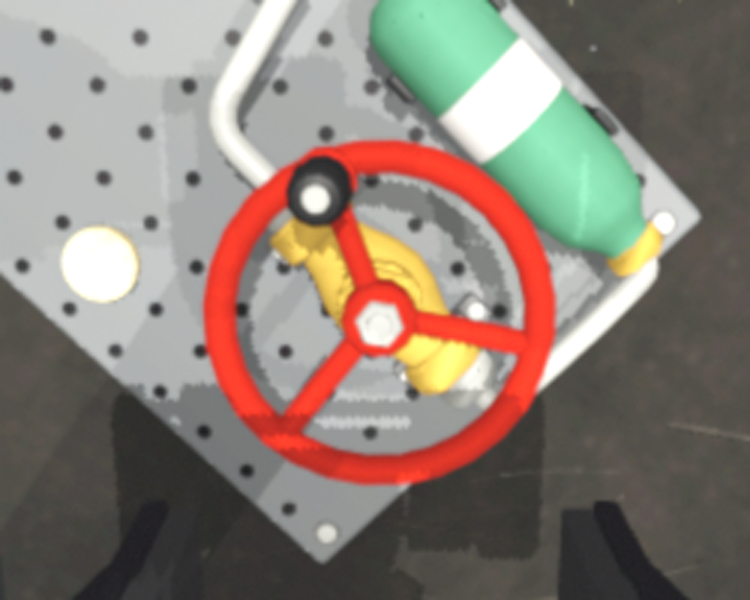

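```bash
python3 - <<'E'
from h import *
import pickle
from scipy.optimize import least_squares
m=pickle.load(open("w6.pkl","rb"));R=rot(-.1815)
A=lambda p:np.array([150,90])+np.array(p)/3-.333
# rim outer silhouette approximated by circle radius .0595 at z~.094
pts=[(205,313),(555,310),(380,140),(385,485),(254,195),(505,190),(500,440),(262,440)]
for z in(.092,.095,.0985):
    Q=np.array([onz(m,A(p),z)[:2] for p in pts])
    s=least_squares(lambda p:np.hypot(*(Q-p[:2]).T)-p[2],[.55,-.05,.06]);print(z,s.x.round(4),(s.fun*1e3).round(1))
ax=s.x[:2]
h=onz(m,A((380,322)),.109);print("hub",h,onz(m,A((380,322)),.105))
for q in((317,199),(320,192)):
    for z in(.15,):
        g=onz(m,A(q),z);print("g",g)
        for a in(ax,h[:2]):
            d=(g[:2]-a);print(np.hypot(*d),np.degrees(np.arctan2(d[1],d[0])), "q",(np.degrees(np.arctan2(*(d@R)[::-1]))-180)%360)
E
```

```text
0.092 [ 0.5495 -0.0544  0.0591] [-0.1 -0.5  0.3  0.1 -0.3  0.3  0.2  0. ]
0.095 [ 0.5501 -0.054   0.0586] [-0.1 -0.5  0.3  0.1 -0.3  0.3  0.2  0. ]
0.0985 [ 0.5507 -0.0535  0.058 ] [-0.1 -0.5  0.3  0.1 -0.3  0.3  0.2  0. ]
hub [ 0.55233937 -0.05207604  0.109     ] [ 0.55157988 -0.05261199  0.105     ]
g [ 0.57830483 -0.01296072  0.15      ]
0.04904268443107984 55.78785094756915 q 246.1870349291936
0.04694905301708691 56.42306844389612 q 246.82225242552056
g [ 0.58032674 -0.01257442  0.15      ]
0.05051992627285221 54.137652354761684 q 244.53683633638613
0.04841147468207837 54.68196724372521 q 245.08115122534966
```

>>> send_rows --series '[{"slide": [1.4,2,-1],"yaw": 0,"jaw": 4.2},{"slide": [2.7,4,-2],"yaw": 0,"jaw": 4.2},{"slide": [2.7,4,-6],"yaw": 0,"jaw": 4.2},{"slide": [2.7,4,-9],"yaw": 0,"jaw": 4.2},{"slide": [2.7,4,-10],"yaw": 0,"jaw": 4.2}]'

```text
time: 8.2
tool_pos: [0.5756, -0.0079, 0.1736]
ee_rot: [0.001, 0.889, -0.458, -0.003]
contact_force: [-0.6, -0.6, -0.5]
grip_width: 0.494
```

```bash
python3 - <<'E'
from h import *; from cell import r
m=r.camera_model("wrist");s=r.sense();print(s["tool_pos"],s["ee_rot"],s["grip_width"])
im=r.snapshot("wrist");cv2.imwrite("pics/w7.png",im[:,:,::-1])
g=(.5783,-.013)
print(proj(m,[[*g,.15],[*g,.103]]),proj(m,[[*s["tool_pos"][:2],.15],[*s["tool_pos"][:2],.103]]))
E
```

```text
[ 0.57564834 -0.00792716  0.17361753] [ 0.00113978  0.88904401 -0.45780743 -0.00343557] 0.49441313035191364
[[286.9291445  259.1039294 ]
 [285.35205998 231.94539814]] [[276.90533477 257.80778824]
 [277.1695951  230.86579509]]
```

View pics/w7.png

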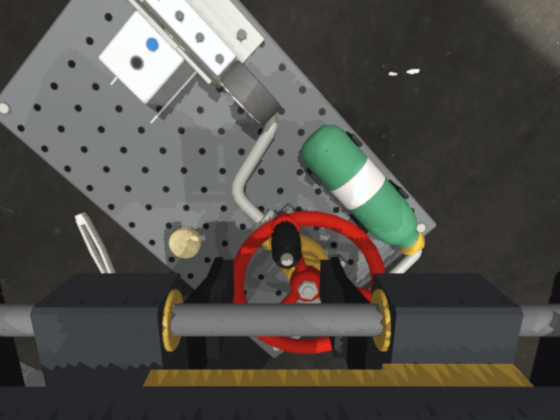

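>>> send_rows --series '[{"slide": [0,0,0],"yaw": 0,"jaw": 4.2}]'

```text
time: 8.33
tool_pos: [0.5779, -0.0093, 0.1779]
ee_rot: [0.0, 0.889, -0.459, -0.001]
contact_force: [-1.1, -0.1, 0.3]
grip_width: 0.484
```

>>> send_rows --series '[{"slide": [0,-0.35,-1.5],"yaw": 0,"jaw": 4.2},{"slide": [0,-0.35,-4],"yaw": 0,"jaw": 4.2},{"slide": [0,-0.35,-6.4],"yaw": 0,"jaw": 4.2},{"slide": [0,-0.35,-6.4],"yaw": 0,"jaw": 4.2}]'

```text
time: 8.67
tool_pos: [0.5769, -0.014, 0.1124]
ee_rot: [0.001, 0.888, -0.459, -0.002]
contact_force: [-2.0, -0.4, -0.6]
grip_width: 0.481
```

>>> send_rows --series '[{"slide": [0.1,0,0.15],"yaw": 0,"jaw": 1.0},{"slide": [0.1,0,0.15],"yaw": 0,"jaw": 1.0},{"slide": [0.1,0,0.15],"yaw": 0,"jaw": 1.0},{"slide": [0.1,0,0.15],"yaw": 0,"jaw": 1.0},{"slide": [0.1,0,0.15],"yaw": 0,"jaw": 1.0}]' --grip_force 30

```text
time: 9.08
tool_pos: [0.5803, -0.013, 0.1175]
ee_rot: [-0.001, 0.888, -0.459, 0.001]
contact_force: [-0.5, 1.4, 5.8]
grip_width: 0.205
```

>>> send_rows --series '[{"slide": [0,0,0],"yaw": 0,"jaw": 1.0},{"slide": [0,0,0],"yaw": 0,"jaw": 1.0},{"slide": [0,0,0],"yaw": 0,"jaw": 1.0}]'

```text
time: 9.33
tool_pos: [0.5802, -0.013, 0.1175]
ee_rot: [-0.001, 0.888, -0.459, 0.001]
contact_force: [-1.0, 0.7, 6.6]
grip_width: 0.199
```

>>> send_rows --series '[{"slide": [0,0,0],"yaw": 0,"jaw": 2.8},{"slide": [0,0,-0.2],"yaw": 0,"jaw": 2.8},{"slide": [-0.05,0,-0.4],"yaw": 0,"jaw": 2.8},{"slide": [-0.05,0,-0.4],"yaw": 0,"jaw": 2.8}]'

```text
time: 9.67
tool_pos: [0.5782, -0.0143, 0.1108]
ee_rot: [0.0, 0.888, -0.459, -0.001]
contact_force: [0.0, 0.1, -0.7]
grip_width: 0.306
```

>>> send_rows --series '[{"slide": [0,0,0.05],"yaw": 0,"jaw": 1.0},{"slide": [0,0,0.05],"yaw": 0,"jaw": 1.0},{"slide": [0,0,0.05],"yaw": 0,"jaw": 1.0},{"slide": [0,0,0.05],"yaw": 0,"jaw": 1.0},{"slide": [0,0,0.05],"yaw": 0,"jaw": 1.0}]'

```text
time: 10.08
tool_pos: [0.5788, -0.014, 0.112]
ee_rot: [0.0, 0.888, -0.459, -0.0]
contact_force: [-0.2, -0.6, -0.5]
grip_width: 0.198
```

```bash
cat >> h.py <<'E'
def arc(p0,cum,ax=(.55,-.054),Rr=.05):
    # cum degrees from the current angle of measured point p0
    d=np.array(p0)-ax;f0=np.arctan2(d[1],d[0])
    f=f0+np.radians(cum);Q=np.array(ax)+Rr*np.c_[np.cos(f),np.sin(f)]
    print("phi0",np.degrees(f0).round(1),"R",np.hypot(*d).round(4),"q mod360",(np.degrees(f0)-169.6)%360);print(((Q-p0)*100).round(2).tolist())
E
python3 - <<'E'
from h import *
arc((.5788,-.014),[-8,-20,-36,-56,-78])
P=lambda d:(.55+.05*np.cos(np.radians(d)),-.054+.05*np.sin(np.radians(d)))
for d in(-24,-144,96): arc(P(d),[-24,-48,-72,-96,-120])
E
```

```text
phi0 54.2 R 0.0493 q mod360 244.6461127455633
[[0.58, -0.39], [1.25, -1.19], [1.87, -2.43], [2.12, -4.15], [1.7, -6.01]]
phi0 -24.0 R 0.05 q mod360 166.4
[[-1.22, -1.68], [-3.02, -2.72], [-5.09, -2.94], [-7.07, -2.3], [-8.61, -0.91]]
phi0 -144.0 R 0.05 q mod360 46.39999999999998
[[-0.85, 1.9], [-0.85, 3.98], [0.0, 5.88], [1.55, 7.27], [3.52, 7.91]]
phi0 96.0 R 0.05 q mod360 286.4000000000001
[[2.07, -0.22], [3.87, -1.26], [5.09, -2.94], [5.52, -4.97], [5.09, -7.01]]
```

>>> send_rows --series '[{"slide": [0.58,-0.39,0],"yaw": 0,"jaw": 1.0},{"slide": [1.25,-1.19,0],"yaw": 0,"jaw": 1.0},{"slide": [1.87,-2.43,0],"yaw": 0,"jaw": 1.0},{"slide": [2.12,-4.15,0],"yaw": 0,"jaw": 1.0},{"slide": [1.7,-6.0,0],"yaw": 0,"jaw": 1.0}]'

```text
time: 10.5
tool_pos: [0.5967, -0.0713, 0.112]
ee_rot: [-0.002, 0.889, -0.458, -0.001]
contact_force: [-2.5, 4.0, 1.9]
grip_width: 0.203
```

>>> send_rows --series '[{"slide": [-1.22,-1.68,0],"yaw": 0,"jaw": 1.0},{"slide": [-3.02,-2.72,0],"yaw": 0,"jaw": 1.0},{"slide": [-5.09,-2.94,0],"yaw": 0,"jaw": 1.0},{"slide": [-7.07,-2.3,0],"yaw": 0,"jaw": 1.0},{"slide": [-8.6,-0.9,0],"yaw": 0,"jaw": 1.0}]'

```text
time: 10.92
tool_pos: [0.5098, -0.0852, 0.1121]
ee_rot: [0.0, 0.888, -0.461, 0.001]
contact_force: [7.3, 1.3, -5.1]
grip_width: 0.201
```

```bash
python3 - <<'E'
from h import *; from cell import r
s=r.sense();p=s["tool_pos"];print(p,s["contact_force"])
arc(p[:2],[-10,-25,-36,-44,-49])
E
```

```text
[ 0.50981637 -0.08523725  0.11206866] [ 7.25882703  1.31284949 -5.14631568]
phi0 -142.1 R 0.0509 q mod360 48.26016153723549
[[-0.4, 0.79], [-0.86, 2.01], [-0.98, 2.96], [-0.95, 3.66], [-0.89, 4.09]]
```

```bash
python3 - <<'E'
from h import *
P=lambda d:(.55+.05*np.cos(np.radians(d)),-.054+.05*np.sin(np.radians(d)))
arc(P(-144),[-14,-28,-38,-46,-52])
E
```

```text
phi0 -144.0 R 0.05 q mod360 46.39999999999998
[[-0.59, 1.07], [-0.91, 2.24], [-0.95, 3.11], [-0.88, 3.81], [-0.76, 4.32]]
```

>>> send_rows --series '[{"slide": [-0.59,1.07,0],"yaw": 0,"jaw": 1.0},{"slide": [-0.91,2.24,0],"yaw": 0,"jaw": 1.0},{"slide": [-0.95,3.11,0],"yaw": 0,"jaw": 1.0},{"slide": [-0.88,3.81,0],"yaw": 0,"jaw": 1.0},{"slide": [-0.76,4.32,0],"yaw": 0,"jaw": 1.0}]'

```text
time: 11.33
tool_pos: [0.5005, -0.0451, 0.112]
ee_rot: [0.005, 0.888, -0.459, -0.0]
contact_force: [-7.8, -21.4, 3.7]
grip_width: 0.199
```

```bash
python3 - <<'E'
from h import *; from cell import r
s=r.sense();p=s["tool_pos"];print(p,s["contact_force"])
arc(p[:2],[-4])
P=lambda d:(.55+.05*np.cos(np.radians(d)),-.054+.05*np.sin(np.radians(d)))
arc(P(164),[-4,-8,-12])
E
```

```text
[ 0.50047074 -0.04514991  0.11197816] [ -7.8161732  -21.41289478   3.73403128]
phi0 169.9 R 0.0503 q mod360 0.2690704174154348
[[0.1, 0.34]]
phi0 164.0 R 0.05 q mod360 354.4
[[0.11, 0.33], [0.24, 0.66], [0.39, 0.97]]
```

>>> send_rows --series '[{"slide": [0.03,0.12,0],"yaw": 0,"jaw": 1.0},{"slide": [0.03,0.12,0],"yaw": 0,"jaw": 1.0},{"slide": [0.03,0.12,0],"yaw": 0,"jaw": 1.0}]'

```text
time: 11.58
tool_pos: [0.5004, -0.0453, 0.112]
ee_rot: [0.005, 0.887, -0.461, -0.001]
contact_force: [-7.9, -14.8, 4.3]
grip_width: 0.204
```

```bash
python3 - <<'E'
from h import *
P=lambda d:(.55+.05*np.cos(np.radians(d)),-.054+.05*np.sin(np.radians(d)))
arc(P(162.7),[11,29,51,74,97.3])
for d in(-100,20,140): arc(P(d),[24,48,72,96,120])
arc(P(140),[12,22,27,29.6])
E
```

```text
phi0 162.7 R 0.05 q mod360 353.1
[[-0.2, -0.94], [-0.12, -2.5], [0.61, -4.26], [2.03, -5.67], [3.91, -6.41]]
phi0 -100.0 R 0.05 q mod360 90.40000000000003
[[2.08, 0.07], [3.95, 0.98], [5.28, 2.58], [5.86, 4.58], [5.57, 6.63]]
phi0 20.0 R 0.05 q mod360 210.4
[[-1.1, 1.76], [-2.83, 2.93], [-4.87, 3.29], [-6.89, 2.78], [-8.53, 1.5]]
phi0 140.0 R 0.05 q mod360 330.4
[[-0.98, -1.84], [-1.12, -3.91], [-0.41, -5.86], [1.03, -7.36], [2.96, -8.14]]
phi0 140.0 R 0.05 q mod360 330.4
[[-0.58, -0.87], [-0.93, -1.67], [-1.04, -2.09], [-1.09, -2.31]]
```

>>> send_rows --series '[{"slide": [-0.2,-0.94,0],"yaw": 0,"jaw": 1.0},{"slide": [-0.12,-2.5,0],"yaw": 0,"jaw": 1.0},{"slide": [0.61,-4.26,0],"yaw": 0,"jaw": 1.0},{"slide": [2.03,-5.67,0],"yaw": 0,"jaw": 1.0},{"slide": [3.91,-6.41,0],"yaw": 0,"jaw": 1.0}]'

```text
time: 12.0
tool_pos: [0.5408, -0.1039, 0.112]
ee_rot: [0.001, 0.888, -0.46, -0.001]
contact_force: [-2.8, 3.9, 0.8]
grip_width: 0.207
```

>>> send_rows --series '[{"slide": [2.08,0.07,0],"yaw": 0,"jaw": 1.0},{"slide": [3.95,0.98,0],"yaw": 0,"jaw": 1.0},{"slide": [5.28,2.58,0],"yaw": 0,"jaw": 1.0},{"slide": [5.86,4.58,0],"yaw": 0,"jaw": 1.0},{"slide": [5.57,6.63,0],"yaw": 0,"jaw": 1.0}]'

```text
time: 12.42
tool_pos: [0.5966, -0.0368, 0.1119]
ee_rot: [0.002, 0.888, -0.46, -0.002]
contact_force: [-13.2, -7.5, 10.0]
grip_width: 0.206
```

>>> send_rows --series '[{"slide": [-1.1,1.76,0],"yaw": 0,"jaw": 1.0},{"slide": [-2.83,2.93,0],"yaw": 0,"jaw": 1.0},{"slide": [-4.87,3.29,0],"yaw": 0,"jaw": 1.0},{"slide": [-6.89,2.78,0],"yaw": 0,"jaw": 1.0},{"slide": [-8.53,1.5,0],"yaw": 0,"jaw": 1.0}]'

```text
time: 12.83
tool_pos: [0.5134, -0.0197, 0.1121]
ee_rot: [-0.001, 0.889, -0.458, 0.002]
contact_force: [8.3, -2.4, -7.8]
grip_width: 0.204
```

>>> send_rows --series '[{"slide": [-0.98,-1.84,0],"yaw": 0,"jaw": 1.0},{"slide": [-1.12,-3.91,0],"yaw": 0,"jaw": 1.0},{"slide": [-0.41,-5.86,0],"yaw": 0,"jaw": 1.0},{"slide": [1.03,-7.36,0],"yaw": 0,"jaw": 1.0},{"slide": [2.96,-8.14,0],"yaw": 0,"jaw": 1.0}]'

```text
time: 13.25
tool_pos: [0.5408, -0.104, 0.112]
ee_rot: [0.001, 0.888, -0.46, -0.001]
contact_force: [-1.2, 6.0, 0.9]
grip_width: 0.204
```

>>> send_rows --series '[{"slide": [2.08,0.07,0],"yaw": 0,"jaw": 1.0},{"slide": [3.95,0.98,0],"yaw": 0,"jaw": 1.0},{"slide": [5.28,2.58,0],"yaw": 0,"jaw": 1.0},{"slide": [5.86,4.58,0],"yaw": 0,"jaw": 1.0},{"slide": [5.57,6.63,0],"yaw": 0,"jaw": 1.0}]'

```text
time: 13.67
tool_pos: [0.5966, -0.0369, 0.1119]
ee_rot: [0.002, 0.888, -0.46, -0.002]
contact_force: [-12.9, -6.4, 8.7]
grip_width: 0.203
```

>>> send_rows --series '[{"slide": [-1.1,1.76,0],"yaw": 0,"jaw": 1.0},{"slide": [-2.83,2.93,0],"yaw": 0,"jaw": 1.0},{"slide": [-4.87,3.29,0],"yaw": 0,"jaw": 1.0},{"slide": [-6.89,2.78,0],"yaw": 0,"jaw": 1.0},{"slide": [-8.53,1.5,0],"yaw": 0,"jaw": 1.0}]'

```text
time: 14.08
tool_pos: [0.5134, -0.0197, 0.1121]
ee_rot: [-0.001, 0.889, -0.458, 0.002]
contact_force: [8.6, -3.0, -9.1]
grip_width: 0.201
```

>>> send_rows --series '[{"slide": [-0.58,-0.87,0],"yaw": 0,"jaw": 1.0},{"slide": [-0.93,-1.67,0],"yaw": 0,"jaw": 1.0},{"slide": [-1.04,-2.09,0],"yaw": 0,"jaw": 1.0},{"slide": [-1.09,-2.31,0],"yaw": 0,"jaw": 1.0},{"slide": [-1.09,-2.31,0],"yaw": 0,"jaw": 1.0}]'

```text
time: 14.5
tool_pos: [0.5007, -0.044, 0.112]
ee_rot: [0.0, 0.888, -0.459, -0.001]
contact_force: [-5.0, 0.7, 0.8]
grip_width: 0.201
```

```bash
python3 - <<'E'
from h import *; from cell import r
s=r.sense();p=s["tool_pos"];print(p,s["contact_force"],s["grip_width"])
arc(p[:2],[0])
m=r.camera_model("wrist")
im=r.snapshot("wrist");cv2.imwrite("pics/w8.png",im[:,:,::-1])
im=r.snapshot("scene");cv2.imwrite("pics/s8.png",cv2.resize(im[135:260,195:385,::-1],None,fx=4,fy=4,interpolation=cv2.INTER_CUBIC))
im=r.snapshot("side");cv2.imwrite("pics/d8.png",cv2.resize(im[150:330,245:445,::-1],None,fx=3.3,fy=3.3,interpolation=cv2.INTER_CUBIC))
E
```

```text
[ 0.50071172 -0.04397373  0.11199593] [-4.99570829  0.72809331  0.8106022 ] 0.2005848238173817
phi0 168.5 R 0.0503 q mod360 358.9017266371666
[[0.03, -0.01]]
```

View pics/w8.png

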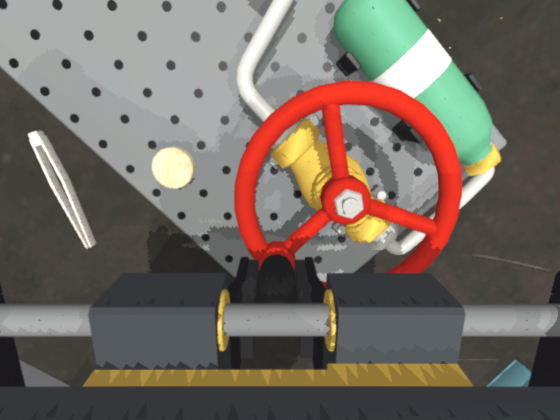

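View pics/d8.png

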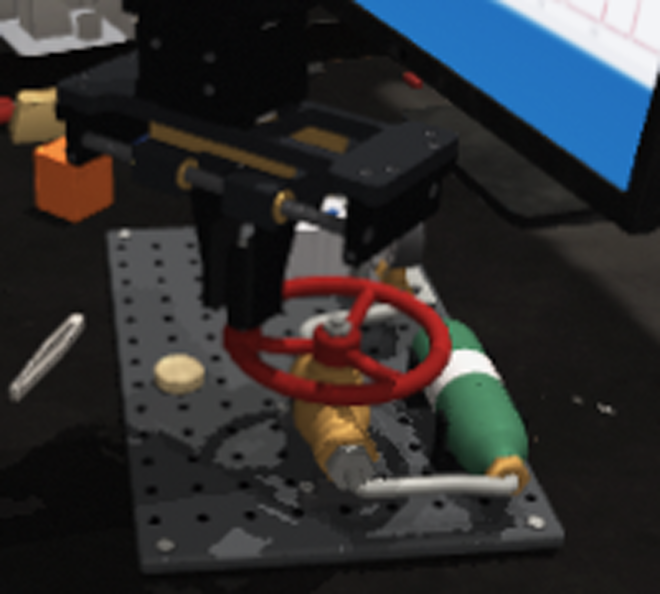

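View pics/s8.png

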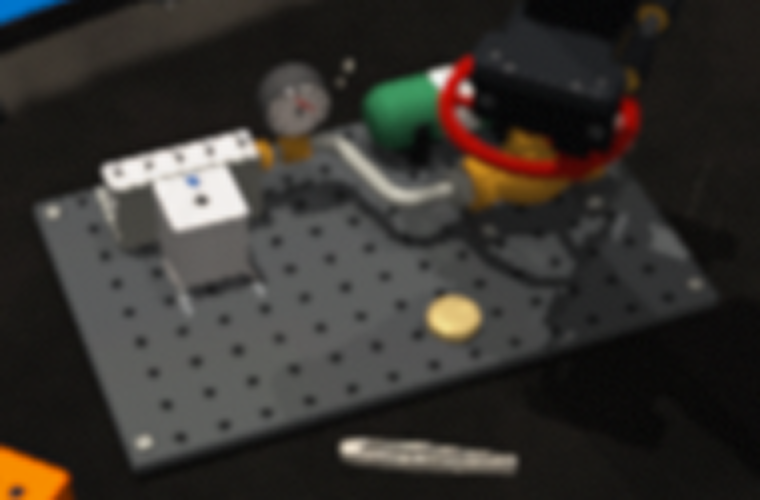

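```bash
python3 - <<'E'
from h import *; from cell import r
m=r.camera_model("wrist");s=r.sense();print(s["time"],s["joint_velocities"].round(3))
ax=np.array((.55,-.054))
for uv,z in(((331,106),.092),((437,231),.092),((279,250),.092)):
    P=onz(m,uv,z)[:2]-ax;print(np.hypot(*P),np.degrees(np.arctan2(P[1],P[0]))%360)
import pickle
# same spokes at start, w6: handle phi ~55.3
m6=pickle.load(open("w6.pkl","rb"));A=lambda p:np.array([150,90])+np.array(p)/3-.333
for p in((522,342),(293,425),(340,215)):
    P=onz(m6,A(p),.092)[:2]-ax;print('start',np.hypot(*P),np.degrees(np.arctan2(P[1],P[0]))%360)
E
```

```text
14.65 [ 0.    -0.003  0.001  0.002 -0.002 -0.002  0.002]
0.04835129097770536 47.4686105277952
0.052750290440511716 286.41227422236426
0.04524310552365941 163.79837602275512
start 0.048499726287153454 295.68871061210973
start 0.04825785591065297 176.03429903255605
start 0.0373571016810289 55.88950422397214
```

>>> send_rows --series '[{"slide": [0,-0.1,0],"yaw": 0,"jaw": 1.0},{"slide": [0,-0.1,0],"yaw": 0,"jaw": 1.0},{"slide": [0,-0.1,0],"yaw": 0,"jaw": 1.0},{"slide": [0,-0.1,0],"yaw": 0,"jaw": 1.0},{"slide": [0,-0.1,0],"yaw": 0,"jaw": 1.0}]'

```text
time: 15.07
tool_pos: [0.5007, -0.0443, 0.112]
ee_rot: [-0.0, 0.889, -0.459, -0.001]
contact_force: [-4.8, 3.2, 1.3]
grip_width: 0.202
```

```bash
python3 - <<'E'
from h import *; from cell import r
s=r.sense();p=s["tool_pos"];print(p,s["contact_force"],s["grip_width"],s["joint_velocities"].round(3));arc(p[:2],[0])
print(r.sign_off())
E
```

```text
[ 0.50066134 -0.04427943  0.11201365] [-4.79191733  3.23692152  1.34430868] 0.20231161454139318 [-0.    -0.    -0.002 -0.     0.002 -0.002  0.002]
phi0 168.9 R 0.0503 q mod360 359.25448716856044
[[0.03, -0.01]]
the job is handed in; nothing more can be done
None
```

I turned the aluminium block about 76° clockwise so its window faces the air knife, then pushed it flush against the bracket. I closed the valve to its stop and opened it two full turns. The job was handed in at about 15 s of the 72 s allowed, with the gripper still holding the crank handle; no verdict is reported.

- **Block:** it met the bracket at about 7 N, and pushing 1.5 mm further did not move it. After release, the wrist picture showed it square, touching the bracket and centred to within about 1 mm. In the last scene picture it was still against the bracket.
- **Valve:** the stop pushed back with 15–21 N at the handle, at the angle expected for closed (about 0.3° off).
- **Final setting:** the arm position puts the wheel about 0.7° short of two turns. Just before a last 1 mm nudge, the spokes in the wrist picture suggested 2–6° short. Both readings are within the 14° allowed.
- **Grip:** the grip was set to 30 N, with the fingers at 17.6 mm on the handle and the arm still. My first grip sat too high on the handle, so I reopened, lowered about 6 mm and gripped again.
- **Bystanders:** the puck and tweezers look unmoved in the last pictures. I last saw the vial, undisturbed, before the valve work.

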